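# Roll down the rangoli sticker

### The job

A rangoli sticker has just been laid on the desk and needs pressing down: with your fingertips on top of the wooden rolling pin lying beside it, roll the pin (never drag, pinch or lift it) squarely across the whole sticker. Stop it just past the sticker's far edge, towards the diyas, and leave it lying still on the bare desk within about 5 cm of that edge. Leave the diyas and everything else on the desk where they are.

Things in the scene. Friction and masses are not known exactly. Their poses are not given: they have to be found in the camera images.
- sticker: Flat rectangular rangoli sticker, stuck to the desk (about 1 mm thick, no obstacle): red edge, cream ground, coloured flower; 120 mm along its x, 100 mm along its y. Origin at its centre, z = 0. Its y axis points the way the pin is to be rolled (roughly to the robot's left): the near edge, beside the pin, is at y = -50 mm, the far edge at y = +50 mm.
- pin: Rolling pin lying loose, free to roll: pale barrel 50 mm diameter, 200 mm long, darker handles (22 x 52 mm) at both ends, 0.28 kg. Origin mid-barrel on its axis, 25 mm above the desk; x runs along it. Starts about parallel to the sticker's x, axis 20 to 50 mm before the near edge. Slow pushes die out in mm, 0.2 m/s coasts about 4 cm. A fingertip on top moves twice as far as the axis: use several strokes.
- diya1: Terracotta diya (small oil lamp bowl, 70 mm across with a spout, 26 mm high), loose on the desk beyond the sticker's far edge. Origin at the centre of its underside.
- diya2: A second such diya, beside the first, loose on the desk beyond the sticker's far edge. Origin at the centre of its underside.
- diya3: A third such diya, standing on the top tier of the acrylic stand. Origin at the centre of its underside.
- stand: Clear acrylic diya stand with three stacked round tiers (220, 170 and 116 mm across), 105 mm high, fixed at the left of the desk. Origin at the centre of its underside.
- bowl: Steel bowl, 124 mm across, 48 mm high, loose at the right of the desk. Origin at the centre of its underside.
- jar: White plastic jar with a twist cap, 68 mm across, 95 mm high, standing loose at the back right. Origin at the centre of its underside.
- clip: Black binder-style spring clip, 41 mm wide, loose at the left near the robot. Origin at the middle of its underside.

How it is judged (in metres and radians):
On the way, in this order (a step that is already met when the one before it is completed fails the run):
1. the pin rolls onto the sticker over its near edge, turning as it goes (x of pin in the frame of sticker between -0.035 and 0.035 m and angle between the x axis of pin and the x axis of sticker, either way round below 0.3 rad and height (world z) of pin below 0.03 m and y of pin in the frame of sticker between -0.055 and -0.03 m and angle between pin's own z axis and vertical above 0.5 rad), for 0.02 s.
2. the pin is over the middle of the sticker, having rolled about half a turn (x of pin in the frame of sticker between -0.035 and 0.035 m and angle between the x axis of pin and the x axis of sticker, either way round below 0.3 rad and height (world z) of pin below 0.03 m and y of pin in the frame of sticker between -0.012 and 0.012 m and angle between pin's own z axis and vertical above 1.8 rad), for 0.02 s.
3. the pin rolls off the far edge, still turning (nearly a full turn) (x of pin in the frame of sticker between -0.035 and 0.035 m and angle between the x axis of pin and the x axis of sticker, either way round below 0.3 rad and height (world z) of pin below 0.03 m and y of pin in the frame of sticker between 0.045 and 0.065 m and angle between pin's own z axis and vertical below 1.75 rad), for 0.02 s.
At the end, for the whole second after the job is handed in: The pin lies still on the desk with its axis 5 to 77 mm past the sticker's far edge, within 0.3 rad of parallel to that edge and with the middle of its barrel within 35 mm of the sticker's centre line; the diyas, bowl, jar and clip are within 12 mm of where they stood (x of pin in the frame of sticker between -0.035 and 0.035 m and angle between the x axis of pin and the x axis of sticker, either way round below 0.3 rad and height (world z) of pin below 0.03 m and y of pin in the frame of sticker between 0.055 and 0.127 m and linear speed of pin below 0.01 m/s and angular speed of pin below 0.3 rad/s and distance of each of diya1, diya2, diya3, bowl, jar, clip from where it was at the start of the episode below 0.012 m); the robot touches nothing.
It fails at once if the pin is lifted off the desk (axis more than 10 mm above where it lies) or tipped up at one end by more than 0.12 rad (height (world z) of pin above 0.035 m or angle between pin's own x axis and vertical below 1.45 rad or angle between pin's own x axis and vertical above 1.69 rad).
It fails at once if the fingers work on the side of the pin, reaching down beside it to about mid-height, instead of on its top (contact force between the fingers and pin above 0.5 N and height (world z) of the grasp point below 0.05 m).
It fails at once if a diya, the bowl, the jar or the clip is knocked more than 12 mm out of place (distance of any of diya1, diya2, diya3, bowl, jar, clip from where it was at the start of the episode above 0.012 m).
It fails at once if the robot or the pin bumps the acrylic stand (contact force between any of the arm, the fingers, pin and stand above 1 N).
It also fails if it takes over 48 s, if anything falls off the work surface, if the arm or the gripper's body presses on something with over 40 N, if the wrist force passes 120 N, or if a joint passes its speed limit or range.

### The arm

A 6-joint arm with a two-finger parallel gripper is mounted at the origin on the work surface. World frame = base frame: x ahead of the robot, y to its left, z up, the work surface at z = 0. Lengths are in m, angles in degrees, forces in N, time in s.
With the tool pointing down it reaches from about 0.375 to 0.9 m from the base axis. Payload 3.1 kg.
Tool frame: the origin (TCP) lies where the fingers leave the gripper's body, on its centre line; the fingertips stand bot.tips_ahead ahead of it and the grasp point (between the pads) lies 51 mm ahead of it (bot.tips_ahead is the distance from the TCP to the fingertips, in m); z points along the fingers, x is the direction in which the jaws open and shut, and the axes are right-handed (so a half turn about z gives the same grasp; the last joint's range is limited). The gripper opens to 87 mm and grips with 3 to 60 N. Pads are 19 mm wide; open, the fingers measure 117 mm over their backs; the gripper's body (75 mm by 190 mm) begins 51 mm behind the grasp point.
Start: joints at [-84.54, 30.224, 82.088, -0, 67.689, -10.227], TCP at [0.169, -0.602, 0.292] pointing down, gripper open.
Joint ranges: [-176.69, 176.69], [-43.24, 126.21], [12.49, 139.97], [-82, 262], [0, 151.66], [-163.58, 163.58]. Speed limits (degrees/s): [159.86, 159.86, 180, 180, 180, 180].

### API

Orientations are given as a 3x3 rotation matrix whose columns are the frame's x, y, z axes.
In Python, from rig import bot, vision, nets gives the robot as it stands.
- The arm moves only by the tool play_rows, never from a script. Its argument "series" is a list of rows, each an object of numbers: "tx", "ty", "tz": the shift along the world's x, y, z as a fraction of full scale; "turn": the turn about the world's z as a fraction of full scale. A call has 1 to 10 rows; each row shifts and turns the commanded pose from where the row before left it; what a row does not reach is not made up. Full scale, the value 1, is 0.8 m for a shift and 60 degrees for a turn. A row lasts 1/10 s, in which the tool goes at most 50 mm and 8.59 degrees, less where a joint would pass 70% of its speed; a pose out of reach is approached as far as the arm can. A call with a number of a shift or a turn outside -1 to 1 is refused whole. A call with a gripper value outside its range is refused whole. "gripper" is the opening, from 0 (shut) to 1 (fully open), set as the call begins (left out, the last holds). The fingers move at their own pace and stop on an object; the grip force is fixed at half the most. Time passes only in rows, so rows that do not move let the fingers close. It gives the time, the measured TCP pose, the force and the opening at its end, in the units of the state.
- bot.read_state(): the state, without advancing time (a new reading comes with each control period).
- vision.capture(name): name is "scene" or "top"; returns a dict with "pixels" (480x640x3 uint8, blue, green, red), "fx", "fy", "cx", "cy" (pixels), "extrinsics" (4x4, takes a point from camera to world coordinates). Camera axes: x right, y down, z forward; pixel columns grow to the right and rows downward; lengths in m; the calibration is good to about 2 mm. A picture is of the moment at which its call begins. There is no depth.
- bot.hand_in(): hands the job in, once; it reports no verdict.
Trained networks look in a picture, given as the dict that the camera call returned (one of the last four; its "shot" number tells which), for a name from the list of things; names that differ only in an ending like _2 or _b are one class to them, and where a whole thing is asked for, a point or a joint stands for the part that bears it (a point fixed in the world has none). Each returns a list of dicts, best first, with "confidence" (0 to 1); they miss things now and then, are a little off and sometimes report something else, mostly with a low value. They report only what shows in the picture. A call takes as long as a camera call.
- nets.look_for(picture, query): "at" ([column, row] as shares, 0 to 1, of the picture: columns of its width, rows of its height, amid what is visible of it).
- nets.masks_of(picture, query): "region" (480x640 bool, what is visible of it) and "at" ([column, row] as shares, 0 to 1, of the picture: columns of its width, rows of its height, amid what is visible of it).
The state is a dict: "time_s": time; "joint_positions": joint angles; "qvel": joint speeds; "tau": joint torques, N m; "position": TCP position; "tcp_rot": TCP orientation; "force": force on the tool from outside, world axes, zero at the start; "moment": the same for the moment, N m; "opening": opening from 0.0 (shut) to 1.0 (fully open).
Only numpy, scipy, OpenCV 4.12 (cv2) and the standard library are available. Lean on these libraries where they do the work, as an engineer would, in place of code of your own. Each camera call takes 0.05 s, during which the arm holds its last target.

## Working session

There is one attempt and no reset: what is moved stays moved. The work goes in short steps, Python scripts to look and compute and a tool call to move; the robot and the scene stay as the last step left them, time stands still between calls to the robot, and variables do not carry over. Pictures are saved under pics/ and viewed, and the job is handed in when it is done.

Besides the shell and the picture viewer there is one more tool, called after "Emit:" in YAML: its name, and indented under it one key for each argument. play_rows: Moves the arm, as the interface text tells. Shift numbers are shares of 0.8 m and turn numbers shares of 60 degrees, none past 1 either way. Its arguments: {"type":"object","properties":{"series":{"type":"array"},"gripper":{"type":"number"}},"required":["series"]}

```bash
mkdir -p pics; ls
cat > h.py <<'E'
import numpy as np, cv2
from rig import bot, vision, nets
def ray(p,u,v,z):
    E=np.array(p["extrinsics"]); d=E[:3,:3]@np.array([(u-p["cx"])/p["fx"],(v-p["cy"])/p["fy"],1]); o=E[:3,3]
    return o+d*(z-o[2])/d[2]
def save(p,n): cv2.imwrite("pics/"+n,p["pixels"])
E
python3 - <<'E'
from h import *
print(bot.read_state(), bot.tips_ahead)
for n in ("top","scene"):
    p=vision.capture(n); save(p,n+"0.png"); print(n,p["extrinsics"],p["fx"],p["cx"],p["cy"])
    for q,z in (("sticker",0),("pin",.025),("diya1",.013),("stand",.0),("bowl",.02),("jar",.05),("clip",.01)):
        for m in nets.masks_of(p,q)[:4]:
            r=m["region"]; u,v=m["at"][0]*640,m["at"][1]*480
            rc=cv2.minAreaRect(np.argwhere(r)[:,::-1].astype(np.float32))
            b=cv2.boxPoints(rc)
            print(q,round(m["confidence"],2),int(u),int(v),ray(p,u,v,z).round(3), [ray(p,*c,z)[:2].round(3).tolist() for c in b])
E
```

```text
pics
{'time_s': 0.0, 'joint_positions': array([-8.45413085e+01,  3.02777380e+01,  8.21552559e+01, -1.69200719e-03,
        6.76870944e+01, -1.02267237e+01]), 'qvel': array([ 0.01990633, -0.05833799, -0.05062053,  0.04008411, -0.08488415,
        0.00502494]), 'tau': array([-4.09355889e-04, -4.40041995e+01, -1.76592153e+01,  6.32407120e-02,
        5.84052061e-02, -1.83475195e-04]), 'position': array([ 0.16894533, -0.60114334,  0.2912909 ]), 'tcp_rot': array([[ 2.70365968e-01, -9.62757598e-01, -2.26578133e-04],
       [-9.62755404e-01, -2.70365843e-01,  2.08382934e-03],
       [-2.06748152e-03, -3.45257217e-04, -9.99997803e-01]]), 'force': array([ 0.72180869, -0.05879261,  0.70496421]), 'moment': array([ 0.0326308 ,  0.00921238, -0.06165021]), 'opening': 0.9975720272237225} 0.0697
top [[-1.51861987e-02 -9.98070128e-01  6.02112931e-02  4.98485519e-01]
 [-9.99884634e-01  1.51774756e-02 -6.02240351e-04 -1.83658449e-02]
 [-3.12777331e-04 -6.02134925e-02 -9.98185472e-01  1.06797308e+00]
 [ 0.00000000e+00  0.00000000e+00  0.00000000e+00  1.00000000e+00]] 453.18026898894357 313.9911874809497
[... 1845 characters left out ...]
2 0.025] [[0.487, 0.538], [0.531, 0.6], [0.589, 0.533], [0.546, 0.474]]
diya1 0.77 401 205 [0.502 0.263 0.013] [[0.446, 0.268], [0.486, 0.324], [0.545, 0.27], [0.506, 0.216]]
diya1 0.73 426 227 [0.605 0.258 0.013] [[0.56, 0.256], [0.602, 0.314], [0.656, 0.26], [0.616, 0.205]]
diya1 0.67 481 172 [0.527 0.553 0.013] [[0.477, 0.552], [0.522, 0.615], [0.583, 0.544], [0.54, 0.484]]
stand 0.97 473 202 [0.598 0.445 0.   ] [[0.453, 0.389], [0.491, 0.665], [0.741, 0.472], [0.696, 0.244]]
bowl 0.96 178 384 [ 0.655 -0.447  0.02 ] [[0.606, -0.515], [0.558, -0.394], [0.688, -0.37], [0.725, -0.485]]
jar 0.76 276 369 [ 0.753 -0.282  0.05 ] [[0.68, -0.284], [0.722, -0.226], [0.818, -0.287], [0.779, -0.341]]
```

View pics/top0.png

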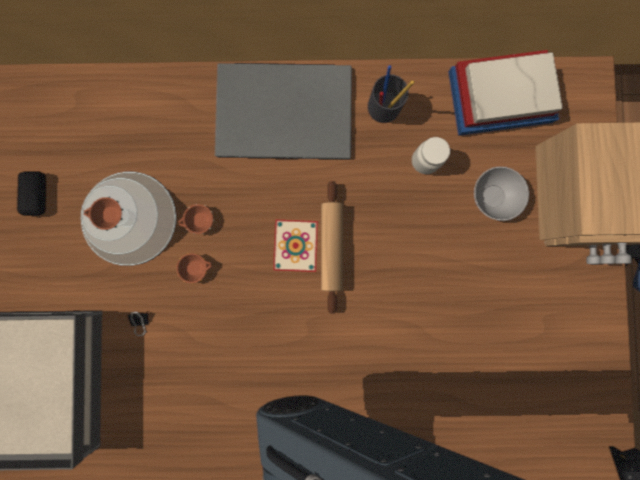

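View pics/scene0.png

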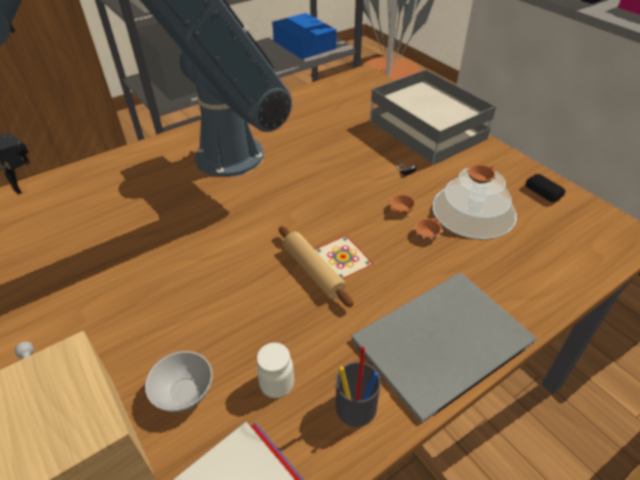

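The top view shows the sticker centred at pixel (296,245), the pin along column 332 (rows 183–312), and the desk diyas at (198,219) and (195,267). The two cameras agree on these positions. In the sticker frame the pin sits at y ≈ -0.086 m and needs about 0.17 m of roll. I'll line the open jaws up along the pin so there are two contact points, starting above it.

Emit:
play_rows:
  series:
    - {"tx": 0.034,"ty": 0.0476,"tz": -0.01,"turn": 0.0885}
    - {"tx": 0.034,"ty": 0.0476,"tz": -0.01,"turn": 0.0885}
    - {"tx": 0.034,"ty": 0.0476,"tz": -0.01,"turn": 0.0885}
    - {"tx": 0.034,"ty": 0.0476,"tz": -0.01,"turn": 0.0885}
    - {"tx": 0.034,"ty": 0.0476,"tz": -0.01,"turn": 0.0885}
    - {"tx": 0.034,"ty": 0.0476,"tz": -0.01,"turn": 0.0885}
    - {"tx": 0.034,"ty": 0.0476,"tz": -0.01,"turn": 0.0885}
  gripper: 1

```text
time_s: 1.5
position: [0.3603, -0.3338, 0.2363]
tcp_rot: [[0.799, -0.601, 0.001], [-0.601, -0.799, -0.001], [0.001, 0.0, -1.0]]
force: [0.2, -1.5, -0.3]
opening: 1.005
```

Emit:
play_rows:
  series:
    - {"tx": 0.034,"ty": 0.0476,"tz": -0.01,"turn": 0.0885}
    - {"tx": 0.034,"ty": 0.0476,"tz": -0.01,"turn": 0.0885}
    - {"tx": 0.034,"ty": 0.0476,"tz": -0.01,"turn": 0.0885}
    - {"tx": 0.034,"ty": 0.0476,"tz": -0.01,"turn": 0.0885}
    - {"tx": 0.034,"ty": 0.0476,"tz": -0.01,"turn": 0.0885}
    - {"tx": 0.034,"ty": 0.0476,"tz": -0.01,"turn": 0.0885}
    - {"tx": 0.034,"ty": 0.0476,"tz": -0.01,"turn": 0.0885}
    - {}
    - {}

```text
invalid input
```

Emit:
play_rows:
  series:
    - {"tx": 0.034,"ty": 0.0476,"tz": -0.01,"turn": 0.0885}
    - {"tx": 0.034,"ty": 0.0476,"tz": -0.01,"turn": 0.0885}
    - {"tx": 0.034,"ty": 0.0476,"tz": -0.01,"turn": 0.0885}
    - {"tx": 0.034,"ty": 0.0476,"tz": -0.01,"turn": 0.0885}
    - {"tx": 0.034,"ty": 0.0476,"tz": -0.01,"turn": 0.0885}
    - {"tx": 0.034,"ty": 0.0476,"tz": -0.01,"turn": 0.0885}
    - {"tx": 0.034,"ty": 0.0476,"tz": -0.01,"turn": 0.0885}
    - {"tx": 0,"ty": 0,"tz": 0,"turn": 0}
    - {"tx": 0,"ty": 0,"tz": 0,"turn": 0}

```text
time_s: 2.4
position: [0.5501, -0.0675, 0.18]
tcp_rot: [[1.0, 0.003, -0.0], [0.003, -1.0, -0.0], [-0.0, 0.0, -1.0]]
force: [-0.7, -0.4, -0.0]
opening: 0.997
```

Run:
```python
from h import *
s=bot.read_state(); print(s["position"],s["tcp_rot"].round(4),s["force"],s["time_s"])
p=vision.capture("top"); save(p,"top1.png")
p=vision.capture("scene"); save(p,"scene1.png")
```

```text
[ 0.55009261 -0.06750426  0.17999672] [[ 1.e+00  3.e-03 -5.e-04]
 [ 3.e-03 -1.e+00 -2.e-04]
 [-5.e-04  2.e-04 -1.e+00]] [-0.73672685 -0.35193902 -0.03392598] 2.4
```

View pics/scene1.png

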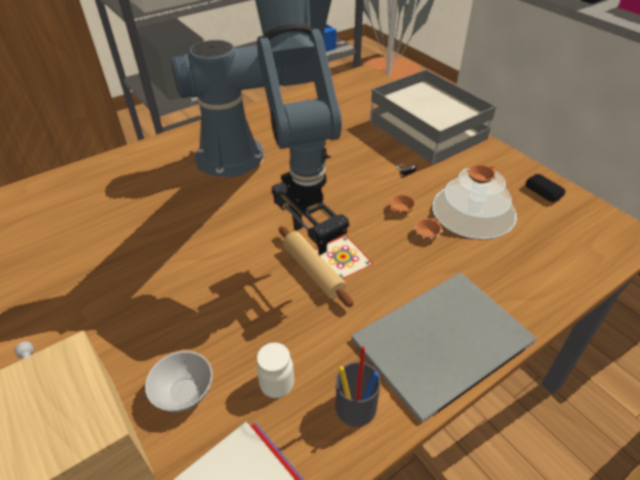

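View pics/top1.png

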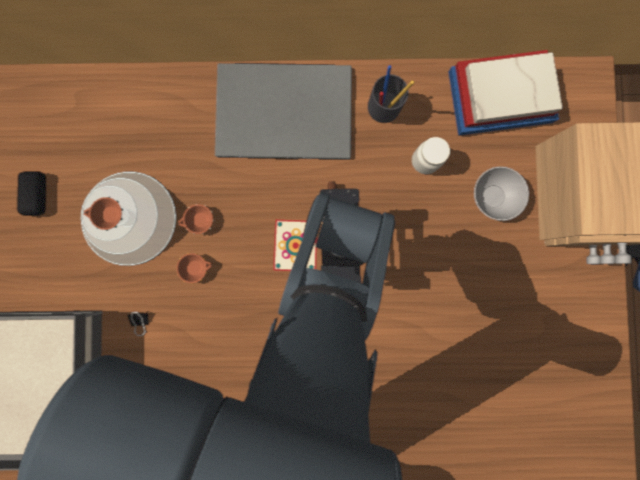

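The gripper is above the pin at about pixel (340,240) in the top view, with the jaws along it. Next I'll go down to just above its top.

Emit:
play_rows:
  series:
    - {"tx": 0,"ty": 0,"tz": -0.0375,"turn": 0}
    - {"tx": 0,"ty": 0,"tz": -0.03375,"turn": 0}
    - {"tx": 0,"ty": 0,"tz": -0.00125,"turn": 0}
    - {"tx": 0,"ty": 0,"tz": 0,"turn": 0}

```text
time_s: 2.9
position: [0.5492, -0.0698, 0.1225]
tcp_rot: [[1.0, -0.002, -0.001], [-0.002, -1.0, 0.0], [-0.001, -0.0, -1.0]]
force: [-0.2, -1.3, 0.2]
opening: 0.999
```

Emit:
play_rows:
  series:
    - {"tx": 0,"ty": 0,"tz": -0.00125,"turn": 0}
    - {"tx": 0,"ty": 0,"tz": -0.00125,"turn": 0}
    - {"tx": 0,"ty": 0,"tz": 0,"turn": 0}

```text
time_s: 3.2
position: [0.5499, -0.0687, 0.121]
tcp_rot: [[1.0, 0.0, 0.001], [0.0, -1.0, -0.0], [0.001, 0.0, -1.0]]
force: [-0.4, 0.1, -0.1]
opening: 0.998
```

Emit:
play_rows:
  series:
    - {"tx": 0,"ty": 0,"tz": -0.00125,"turn": 0}
    - {"tx": 0,"ty": 0,"tz": 0,"turn": 0}

```text
time_s: 3.4
position: [0.5501, -0.0686, 0.12]
tcp_rot: [[1.0, 0.001, 0.001], [0.001, -1.0, -0.0], [0.001, 0.0, -1.0]]
force: [-1.3, -0.2, 4.0]
opening: 1.004
```

Emit:
play_rows:
  series:
    - {"tx": 0,"ty": 0,"tz": -0.00125,"turn": 0}
    - {"tx": 0,"ty": 0,"tz": 0,"turn": 0}

```text
time_s: 3.6
position: [0.5501, -0.0687, 0.1198]
tcp_rot: [[1.0, 0.001, 0.001], [0.001, -1.0, -0.001], [0.001, 0.001, -1.0]]
force: [-2.1, 0.6, 10.8]
opening: 0.998
```

Contact: 10.8 N on top of the pin. First stroke.

Emit:
play_rows:
  series:
    - {"tx": 0,"ty": 0.0075,"tz": 0,"turn": 0}
    - {"tx": 0,"ty": 0.0125,"tz": 0,"turn": 0}
    - {"tx": 0,"ty": 0.0125,"tz": 0,"turn": 0}
    - {"tx": 0,"ty": 0,"tz": 0,"turn": 0}

```text
time_s: 4.0
position: [0.5504, -0.0416, 0.1199]
tcp_rot: [[1.0, 0.002, 0.002], [0.002, -1.0, -0.0], [0.002, 0.0, -1.0]]
force: [-1.3, 0.0, 11.1]
opening: 1.004
```

```bash
cat >> h.py <<'E'
def pinpos(names=("scene",),tag=None):
    # sticker frame from first measurement
    for n in names:
        p=vision.capture(n)
        if tag: save(p,f"{n}{tag}.png")
        r=nets.masks_of(p,"pin")
        if not r: print(n,"no pin"); continue
        m=r[0]; pts=np.argwhere(m["region"])[:,::-1].astype(np.float32)
        b=cv2.boxPoints(cv2.minAreaRect(pts)); 
        print(n,round(m["confidence"],2),len(pts),[round(x*s) for x,s in zip(m["at"],(640,480))],ray(p,m["at"][0]*640,m["at"][1]*480,.025).round(3),[ray(p,*c,.025)[:2].round(3).tolist() for c in b])
E
python3 -c "
from h import *
pinpos(('scene','top'),'2')
print(bot.read_state()['force'])"
```

```text
scene 0.96 1646 [320, 265] [ 0.562 -0.049  0.025] [[0.405, -0.078], [0.381, -0.017], [0.692, -0.019], [0.705, -0.072]]
top 0.46 111 [326, 188] [ 0.682 -0.048  0.025] [[0.7, -0.037], [0.699, -0.058], [0.671, -0.058], [0.672, -0.037]]
[-1.18076653  0.51427565 11.24303081]
```

View pics/scene2.png

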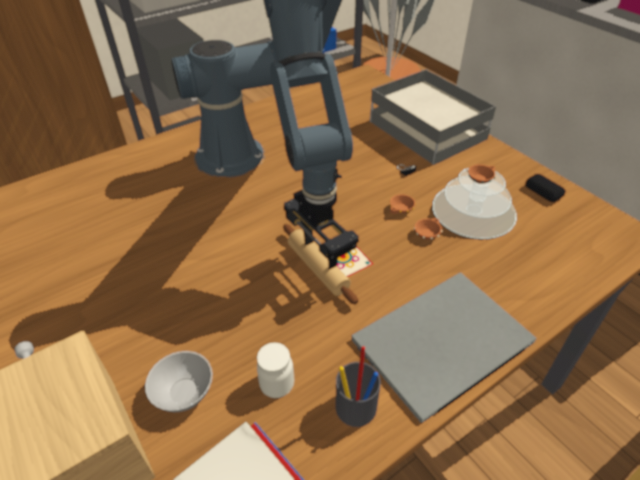

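The first stroke moved the fingers 27 mm and the pin about 13 mm, so it's rolling without slip. I'll repeat the cycle: finish the stroke, lift, go back, lower and stroke again.

Emit:
play_rows:
  series:
    - {"tx": 0,"ty": 0.0075,"tz": 0,"turn": 0}
    - {"tx": 0,"ty": 0,"tz": 0.0075,"turn": 0}
    - {"tx": 0,"ty": -0.01875,"tz": 0,"turn": 0}
    - {"tx": 0,"ty": 0,"tz": -0.0055,"turn": 0}
    - {"tx": 0,"ty": 0,"tz": -0.002,"turn": 0}
    - {"tx": 0,"ty": 0.0075,"tz": 0,"turn": 0}
    - {"tx": 0,"ty": 0.0125,"tz": 0,"turn": 0}
    - {"tx": 0,"ty": 0.0125,"tz": 0,"turn": 0}
    - {"tx": 0,"ty": 0,"tz": 0,"turn": 0}

```text
time_s: 5.1
position: [0.5511, -0.0254, 0.1198]
tcp_rot: [[1.0, 0.001, 0.003], [0.001, -1.0, -0.001], [0.003, 0.001, -1.0]]
force: [-0.1, -0.1, 13.6]
opening: 1.002
```

```bash
python3 -c "
from h import *
pinpos(('scene','top'),'3')"
```

```text
scene 0.94 1612 [326, 262] [ 0.562 -0.031  0.025] [[0.404, -0.054], [0.382, 0.006], [0.694, -0.004], [0.705, -0.055]]
top 0.3 6167 [131, 217] [0.621 0.404 0.025] [[0.732, 0.521], [0.728, 0.304], [0.51, 0.304], [0.513, 0.517]]
```

Emit:
play_rows:
  series:
    - {"tx": 0,"ty": 0.0125,"tz": 0,"turn": 0}
    - {"tx": 0,"ty": 0,"tz": 0.0075,"turn": 0}
    - {"tx": 0,"ty": -0.015,"tz": 0,"turn": 0}
    - {"tx": 0,"ty": 0,"tz": -0.0055,"turn": 0}
    - {"tx": 0,"ty": 0,"tz": -0.002,"turn": 0}
    - {"tx": 0,"ty": 0.0075,"tz": 0,"turn": 0}
    - {"tx": 0,"ty": 0.0125,"tz": 0,"turn": 0}
    - {"tx": 0,"ty": 0.0125,"tz": 0,"turn": 0}
    - {"tx": 0,"ty": 0,"tz": 0,"turn": 0}

```text
time_s: 6.2
position: [0.5507, -0.0015, 0.1198]
tcp_rot: [[1.0, 0.0, 0.002], [0.0, -1.0, -0.0], [0.002, 0.0, -1.0]]
force: [-0.1, 0.7, 16.7]
opening: 0.998
```

```bash
python3 -c "
from h import *
pinpos(('scene',),'4')"
```

```text
scene 0.85 1631 [336, 259] [ 0.567 -0.006  0.025] [[0.405, -0.035], [0.38, 0.026], [0.693, 0.022], [0.707, -0.031]]
```

View pics/scene4.png

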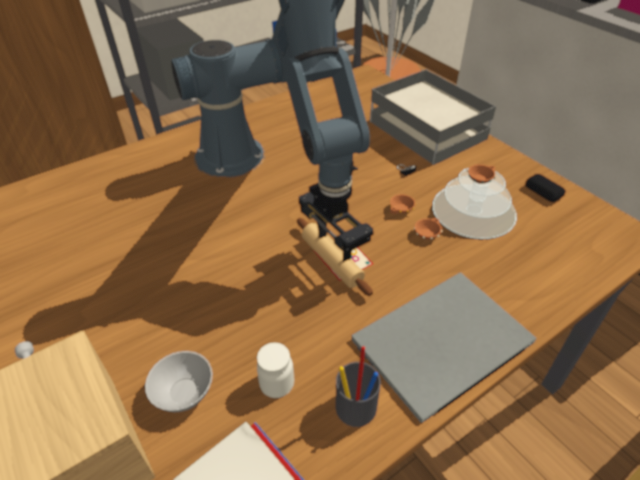

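Emit:
play_rows:
  series:
    - {"tx": 0,"ty": 0.0125,"tz": 0,"turn": 0}
    - {"tx": 0,"ty": 0,"tz": 0.0075,"turn": 0}
    - {"tx": 0,"ty": -0.01625,"tz": 0,"turn": 0}
    - {"tx": 0,"ty": 0,"tz": -0.0055,"turn": 0}
    - {"tx": 0,"ty": 0,"tz": -0.0014,"turn": 0}
    - {"tx": 0,"ty": 0.0075,"tz": 0,"turn": 0}
    - {"tx": 0,"ty": 0.0125,"tz": 0,"turn": 0}
    - {"tx": 0,"ty": 0.0125,"tz": 0,"turn": 0}
    - {"tx": 0,"ty": 0,"tz": 0,"turn": 0}

```text
time_s: 7.2
position: [0.5507, 0.0214, 0.1198]
tcp_rot: [[1.0, 0.0, 0.002], [0.0, -1.0, -0.0], [0.002, 0.0, -1.0]]
force: [-0.8, 0.3, 14.6]
opening: 0.997
```

```bash
python3 -c "
from h import *
pinpos(('scene',),'5')"
```

```text
scene 0.61 1616 [340, 253] [0.559 0.013 0.025] [[0.407, -0.012], [0.382, 0.05], [0.692, 0.043], [0.705, -0.011]]
```

Emit:
play_rows:
  series:
    - {"tx": 0,"ty": 0.0125,"tz": 0,"turn": 0}
    - {"tx": 0,"ty": 0,"tz": 0.0075,"turn": 0}
    - {"tx": 0,"ty": -0.01625,"tz": 0,"turn": 0}
    - {"tx": 0,"ty": 0,"tz": -0.0055,"turn": 0}
    - {"tx": 0,"ty": 0,"tz": -0.002,"turn": 0}
    - {"tx": 0,"ty": 0.0075,"tz": 0,"turn": 0}
    - {"tx": 0,"ty": 0.0125,"tz": 0,"turn": 0}
    - {"tx": 0,"ty": 0.0125,"tz": 0,"turn": 0}
    - {"tx": 0,"ty": 0,"tz": 0,"turn": 0}

```text
time_s: 8.2
position: [0.5506, 0.0444, 0.1198]
tcp_rot: [[1.0, 0.0, 0.002], [0.0, -1.0, -0.0], [0.002, 0.0, -1.0]]
force: [-0.9, -0.4, 14.7]
opening: 1.002
```

```bash
python3 -c "
from h import *
pinpos(('scene',),'6')"
```

```text
scene 0.74 1604 [350, 250] [0.563 0.039 0.025] [[0.406, 0.013], [0.381, 0.077], [0.692, 0.066], [0.705, 0.011]]
```

View pics/scene6.png

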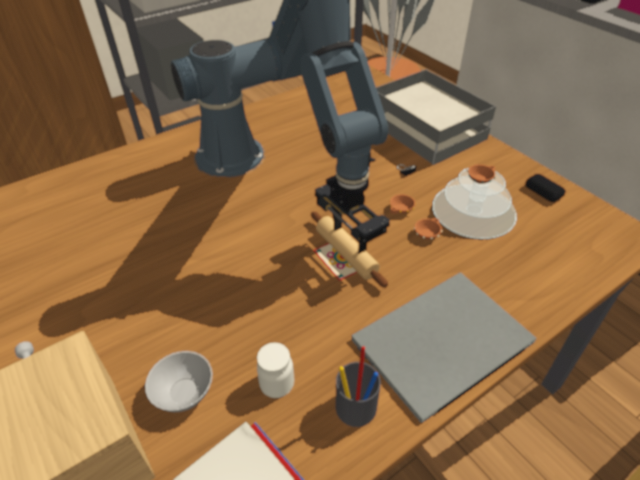

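The pin is now past the middle of the sticker, lying around pixel (350,250), and still straight. I'll continue.

Emit:
play_rows:
  series:
    - {"tx": 0,"ty": 0.0125,"tz": 0,"turn": 0}
    - {"tx": 0,"ty": 0,"tz": 0.0075,"turn": 0}
    - {"tx": 0,"ty": -0.01625,"tz": 0,"turn": 0}
    - {"tx": 0,"ty": 0,"tz": -0.0055,"turn": 0}
    - {"tx": 0,"ty": 0,"tz": -0.002,"turn": 0}
    - {"tx": 0,"ty": 0.0075,"tz": 0,"turn": 0}
    - {"tx": 0,"ty": 0.0125,"tz": 0,"turn": 0}
    - {"tx": 0,"ty": 0.0125,"tz": 0,"turn": 0}
    - {"tx": 0,"ty": 0,"tz": 0,"turn": 0}

```text
time_s: 9.2
position: [0.5506, 0.0675, 0.1198]
tcp_rot: [[1.0, 0.0, 0.002], [0.0, -1.0, 0.0], [0.002, -0.0, -1.0]]
force: [-0.1, -0.6, 14.0]
opening: 0.995
```

```bash
python3 -c "
from h import *
pinpos(('scene',),'7')"
```

```text
scene 0.85 1680 [358, 244] [0.559 0.068 0.025] [[0.406, 0.033], [0.379, 0.1], [0.694, 0.09], [0.709, 0.032]]
```

Emit:
play_rows:
  series:
    - {"tx": 0,"ty": 0.0125,"tz": 0,"turn": 0}
    - {"tx": 0,"ty": 0,"tz": 0.0075,"turn": 0}
    - {"tx": 0,"ty": -0.01625,"tz": 0,"turn": 0}
    - {"tx": 0,"ty": 0,"tz": -0.0055,"turn": 0}
    - {"tx": 0,"ty": 0,"tz": -0.002,"turn": 0}
    - {"tx": 0,"ty": 0.0075,"tz": 0,"turn": 0}
    - {"tx": 0,"ty": 0.0125,"tz": 0,"turn": 0}
    - {"tx": 0,"ty": 0.0125,"tz": 0,"turn": 0}
    - {"tx": 0,"ty": 0,"tz": 0,"turn": 0}

```text
time_s: 10.2
position: [0.5505, 0.0906, 0.1198]
tcp_rot: [[1.0, 0.0, 0.002], [0.0, -1.0, 0.0], [0.002, -0.0, -1.0]]
force: [-0.9, 0.3, 13.7]
opening: 0.999
```

```bash
python3 -c "
from h import *
pinpos(('scene',),'8')"
```

```text
scene 0.91 1655 [363, 242] [0.561 0.084 0.025] [[0.406, 0.053], [0.378, 0.119], [0.694, 0.112], [0.71, 0.055]]
```

View pics/scene8.png

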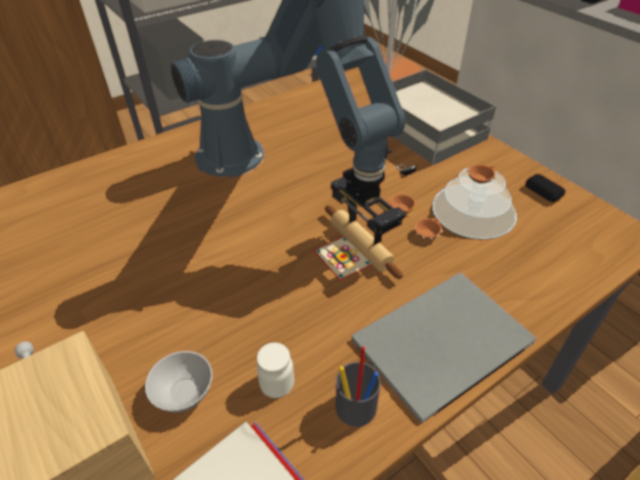

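Emit:
play_rows:
  series:
    - {"tx": 0,"ty": 0.0125,"tz": 0,"turn": 0}
    - {"tx": 0,"ty": 0,"tz": 0.0075,"turn": 0}
    - {"tx": 0,"ty": -0.01625,"tz": 0,"turn": 0}
    - {"tx": 0,"ty": 0,"tz": -0.0055,"turn": 0}
    - {"tx": 0,"ty": 0,"tz": -0.002,"turn": 0}
    - {"tx": 0,"ty": 0.0075,"tz": 0,"turn": 0}
    - {"tx": 0,"ty": 0.0125,"tz": 0,"turn": 0}
    - {"tx": 0,"ty": 0.01,"tz": 0,"turn": 0}
    - {"tx": 0,"ty": 0,"tz": 0,"turn": 0}
    - {"tx": 0,"ty": 0,"tz": 0,"turn": 0}

```text
time_s: 11.3
position: [0.5504, 0.111, 0.1198]
tcp_rot: [[1.0, -0.0, 0.001], [-0.0, -1.0, 0.0], [0.001, -0.0, -1.0]]
force: [-1.3, 0.1, 13.2]
opening: 1.0
```

Emit:
play_rows:
  series:
    - {"tx": 0,"ty": 0,"tz": 0.00375,"turn": 0}
    - {"tx": 0,"ty": 0,"tz": 0.0125,"turn": 0}
    - {"tx": 0,"ty": 0,"tz": 0.05,"turn": 0}
    - {"tx": 0,"ty": -0.05,"tz": 0.02,"turn": 0}
    - {"tx": 0,"ty": -0.06,"tz": 0,"turn": 0}
    - {"tx": 0,"ty": -0.06,"tz": 0,"turn": 0}
    - {"tx": 0,"ty": -0.06,"tz": 0,"turn": 0}
    - {"tx": 0,"ty": -0.06,"tz": 0,"turn": 0}
    - {"tx": 0,"ty": -0.05,"tz": 0,"turn": 0}
    - {"tx": 0,"ty": 0,"tz": 0,"turn": 0}

```text
time_s: 12.3
position: [0.5504, -0.1666, 0.1878]
tcp_rot: [[1.0, -0.006, 0.002], [-0.006, -1.0, -0.003], [0.002, 0.003, -1.0]]
force: [0.5, 1.4, 0.1]
opening: 1.0
```

```bash
cat > chk.py <<'E'
from h import *
pinpos(('scene',),'9')
p=vision.capture("top"); save(p,"top9.png")
for q,z in (("sticker",0),("pin",.025),("diya1",.013),("bowl",.02),("jar",.05),("clip",.01)):
    for m in nets.masks_of(p,q)[:4]:
        b=cv2.boxPoints(cv2.minAreaRect(np.argwhere(m["region"])[:,::-1].astype(np.float32)))
        print(q,round(m["confidence"],2),ray(p,m["at"][0]*640,m["at"][1]*480,z).round(3),[ray(p,*c,z)[:2].round(3).tolist() for c in b])
print(bot.read_state()["time_s"])
E
python3 chk.py
```

```text
scene 0.67 1659 [371, 236] [0.556 0.111 0.025] [[0.407, 0.081], [0.379, 0.149], [0.693, 0.132], [0.708, 0.074]]
sticker 0.75 [0.556 0.019 0.   ] [[0.496, 0.082], [0.617, 0.074], [0.609, -0.029], [0.488, -0.019]]
pin 0.59 [0.55  0.101 0.025] [[0.401, 0.134], [0.705, 0.127], [0.703, 0.075], [0.399, 0.083]]
diya1 0.92 [0.609 0.255 0.013] [[0.609, 0.301], [0.667, 0.265], [0.628, 0.205], [0.57, 0.242]]
diya1 0.84 [0.636 0.472 0.013] [[0.635, 0.525], [0.691, 0.47], [0.634, 0.414], [0.579, 0.47]]
diya1 0.56 [0.501 0.262 0.013] [[0.494, 0.317], [0.551, 0.278], [0.511, 0.221], [0.454, 0.26]]
bowl 0.56 [ 0.665 -0.448  0.02 ] [[0.728, -0.396], [0.726, -0.52], [0.604, -0.515], [0.606, -0.391]]
jar 0.82 [ 0.759 -0.288  0.05 ] [[0.743, -0.229], [0.809, -0.297], [0.759, -0.343], [0.694, -0.275]]
clip 0.73 [0.382 0.389 0.01 ] [[0.401, 0.417], [0.4, 0.37], [0.37, 0.37], [0.371, 0.416]]
12.75
```

View pics/top9.png

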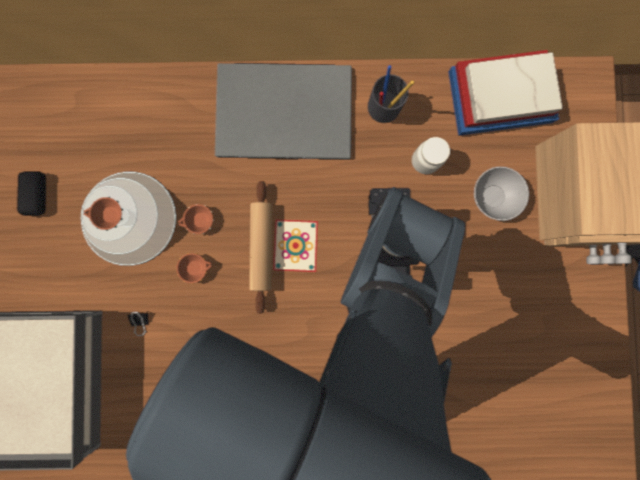

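The top view shows the pin lying parallel at pixel (261,247), just past the sticker's far edge (column 275). The diyas at (198,219) and (195,267) haven't moved, and the arm is clear. I'll check that the pin is still, then hand in.

Run:
```python
from h import *
a=cv2.imread("pics/top9.png"); p=vision.capture("top")
d=cv2.absdiff(a,p["pixels"])[180:320,180:300]; print("pin region max/mean diff",d.max(),d.mean(), bot.read_state()["force"])
print(bot.hand_in())
```

```text
pin region max/mean diff 14 1.8093650793650793 [ 0.23627377 -0.45871516  0.03232797]
the job is handed in; nothing more can be done
None
```

I rolled the pin right across the sticker and handed the job in at about 13 s of the 48 s allowed. `hand_in` gives no verdict, so the results below are my own measurements.

- **Rolling:** I used eight slow strokes with the open fingertips on top of the barrel, pressing with about 11–17 N. Before each new stroke I lifted the fingers, moved them back and lowered them again. On the first stroke the fingers moved 27 mm and the pin about 13 mm, which is what rolling without slipping should give. I had no direct reading of how far the pin turned.
- **Final position:** The pin's axis is about 28 mm past the sticker's far edge, about 78 mm from its centre in the rolling direction. It is within about 5 mm of the sticker's centre line and within about 3° of parallel to the far edge.
- **Stillness:** The area around the pin looked the same, within image noise, in two pictures taken just before handing in. The arm was clear of everything, with only noise-level force on the tool.
- **Other objects:** In the top view the mask outlines of the diyas, bowl and clip matched their starting ones to within about 3 mm. The jar's outline differed by up to about 13 mm at one corner, but its centre moved only about 5 mm. I put that down to measurement noise, as the arm never went near it.
- **Disagreements:** The scene and top cameras differed by about 5 mm on the pin's final position. While the arm blocked the top view, the network misread the pin there twice, and I ignored both readings.

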